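# Set the filling speed to step five and start the pump

### The job

The grey control box on the table runs the bottle filler: with a fingertip, gently push the long pointer arm of its big selector clockwise, click by click, to the fifth of the six bars (counting from the shortest bar) without overrunning to the sixth, and only then press the start button right down and let it come up again. Push, do not pinch: leave the small round knob as it is, do not lift or shove the box, and leave the things standing around it where they are.

Things in the scene. Friction and masses are not known exactly. Their poses are not given: they have to be found in the camera images.
- control_box: Grey box, 180 (x) x 250 (y) x 62 mm high, 3 kg, upright on rubber feet. Origin: centre of the underside; z up; its -x edge faces the robot. Level top with: big selector (axis at x -12, y +45 mm), start button (x -40, y -82), small trimmer knob (x +45, y -82). Six printed bars 62 to 81 mm from the selector axis: step 1 (shortest, 6 mm, towards +y) clockwise to step 6 (19 mm, towards -y).
- selector_axis (a point): Point on the selector's vertical turning axis, 14 mm above the panel (76 mm above the table), half-way up the pointer arm. Axes as the control box.
- selector_arm (a point): Point on the selector's black pointer arm, 45 mm out from its axis, mid-height (76 mm above the table). Arm: 11 mm wide, upright sides, 4 to 24 mm above the panel, ends 56 mm from the axis; hub: radius 19 mm, same height, no tail. This frame's y points outward along the arm; pushing the arm towards this frame's +x turns it clockwise.
- selector (a joint): Selector angle in rad, growing clockwise from above. Steps 0.628 (36 degrees) apart: step 1 at 0 (arm along the box's +y), step 3 at 1.257, step 5 at 2.513, step 6 at 3.142 (arm along -y); stops just beyond. Starts at step 1, 2 or 3. Detent: about 0.1 N m (2 to 3 N at the arm); pushed more than half-way (0.314) past a step, it snaps on to the next by itself and stays.
- start_top (a point): Centre of the top face of the start button, 84 mm above the table: a black button of 32 mm diameter in a round steel housing of 48 mm diameter whose rim is 10 mm below the button's top. It is pressed straight down.
- start (a joint): Travel of the start button in m: 0 up, 0.006 fully down. Spring: about 1.5 N to begin, 5 N when fully down; counts as pressed from 0.004. It comes up by itself.
- trimmer (a joint): Angle of the small round trimmer knob (26 mm diameter, 16 mm high) on the box's panel, in rad; starts at 0 and must stay there.
- beaker: Grey steel beaker, 67 mm diameter, 78 mm high, upright beside the box's -y edge. Origin: centre of its underside.
- bottle_open: Open orange-brown bottle without pump, 68 mm diameter, 156 mm high, upright behind the box (its +x side). Origin: centre of its underside.
- sample_1: Small dropper bottle, 33 mm diameter, 102 mm high, upright behind the box. Origin: centre of its underside.
- cap: Red stepped screw cap, 58 mm diameter, 33 mm high, behind the box. Origin: centre of its underside.
- pump_1: Loose black pump head, 31x58x58 mm, lying to the right of the box. Origin: its underside.
- spanner: Flat steel double-ended spanner, 29x169x9 mm, near the table's front edge to the right of the box. Origin: its underside.
- marker: Marker pen, 17x135x16 mm, lying to the right in front of the filling machine. Origin: its underside.

How it is judged:
By the outcome, as a careful person would: the job done as asked, in the order asked, and still so for the second after the job is handed in, with the robot touching nothing.
It also fails if it takes over 48 s, if anything falls off the work surface, if the arm or the gripper's body presses on something with over 40 N, if the wrist force passes 120 N, or if a joint passes its speed limit or range.

### The arm

A 6-joint arm with a two-finger parallel gripper is mounted at the origin on a cart in front of the work surface, level with it; the furniture and walls round the work are solid. World frame = base frame: x ahead of the robot, y to its left, z up, the work surface at z = 0. Lengths are in m, angles in degrees, forces in N, time in s.
With the tool pointing down it reaches from about 0.325 to 0.85 m from the base axis. Payload 15.5 kg.
Tool frame: the origin (TCP) lies at the very end of the fingers, on their centre line; the grasp point (between the pads) lies arm.grip_depth behind it (arm.grip_depth is the distance from the TCP to the grasp point, in m); z points along the fingers, y is the direction in which the jaws open and shut (so a half turn about z gives the same grasp; the last joint's range is limited). The gripper opens to 91 mm and grips with 3 to 60 N. Pads are 32 mm wide; open, the fingers measure 118 mm over their backs; the gripper's body (76 mm by 178 mm) begins 60 mm behind the grasp point.
Start: joints at [-77.321, 28.281, 77.091, -0, 74.628, -5.472], TCP at [0.195, -0.594, 0.214] pointing down, gripper open.
Joint ranges: [-166.48, 166.48], [-47.26, 123.95], [12.59, 153.08], [-70.14, 250.14], [6.76, 159.57], [-176.63, 176.63]. Speed limits (degrees/s): [108.29, 108.29, 147.25, 172.46, 172.46, 172.46].

### API

Orientations are given as a 3x3 rotation matrix whose columns are the frame's x, y, z axes.
In Python, from rig import arm gives the robot as it stands. Calls block until the motion is done:
- arm.move_to(position, orientation): joint-space move of the TCP to a pose.
- arm.move_l(position, orientation=None, feed=0.15): straight line of the TCP; orientation=None keeps the orientation; feed is the mean speed in m/s.
- arm.move_joints(angles): joint-space move.
- arm.grip(opening): finger opening in m; the grip force is fixed at half the most; returns when the fingers have stopped.
- arm.sleep(seconds).
- arm.solve_ik(position, orientation): joint angles nearest the present ones, or None.
- arm.snapshot(name): name is "scene" or "top" or "wrist"; returns the picture (384x512x3 uint8, red, green, blue); there is no depth.
- arm.get_calibration(name): a dict with "intrinsics" (3x3 intrinsics, pixels), "k1" (the pictures are not rectified: a ray, as slopes to the right and down, at radius r is drawn at 1 + k1 r^2 times it, then the intrinsics apply), "cam_to_world" (4x4, takes a point from camera to world coordinates). Camera axes: x right, y down, z forward; pixel columns grow to the right and rows downward; lengths in m; the calibration is good to about 2 mm. A picture is of the moment at which its call begins: read the wrist's pose just before it. get_calibration takes no time and is no camera call; for the wrist camera it gives the pose at the moment of the call.
A pose or a line that the arm cannot do raises arm.Unreachable and nothing moves.
- arm.sign_off(): hands the job in, once; it reports no verdict.
Readings, each from a call of its own:
- arm.current_t(): time.
- arm.current_joint_positions(): joint angles.
- arm.current_dq(): joint speeds.
- arm.current_tau(): joint torques, N m.
- arm.current_ee_pos(): TCP position.
- arm.current_tool_rot(): TCP orientation.
- arm.current_force(): force on the tool from outside, world axes, zero at the start.
- arm.current_torque(): the same for the moment, N m.
- arm.current_width(): finger opening in m.
Only numpy, scipy, OpenCV 4.12 (cv2) and the standard library are available. Lean on these libraries where they do the work, as an engineer would, in place of code of your own. Each camera call takes 0.05 s, during which the arm holds its last target.

## Working session

There is one attempt and no reset: what is moved stays moved. The work goes in short steps, each a Python script; the robot and the scene stay as the last script left them, time stands still between calls to the robot, and variables do not carry over. Pictures are saved under pics/ and viewed, and the job is handed in when it is done.

```bash
ls; mkdir -p pics
python3 - <<'E'
from rig import arm
import cv2,numpy as np
np.set_printoptions(precision=4,suppress=True)
for n in ["scene","top","wrist"]:
    c=arm.get_calibration(n); im=arm.snapshot(n)
    cv2.imwrite(f"pics/{n}0.png",cv2.cvtColor(im,cv2.COLOR_RGB2BGR))
    print(n,c)
print(arm.current_t(),arm.current_tool_rot(),arm.current_width(),arm.grip_depth)
E
```

```text
pics
scene {'intrinsics': array([[473.14  ,   0.    , 248.6812],
       [  0.    , 473.14  , 193.2806],
       [  0.    ,   0.    ,   1.    ]]), 'k1': -0.18315448164294332, 'cam_to_world': array([[ 0.8466, -0.3142,  0.4295, -0.1401],
       [-0.532 , -0.5189,  0.6691, -1.1597],
       [ 0.0127, -0.795 , -0.6065,  1.0857],
       [ 0.    ,  0.    ,  0.    ,  1.    ]])}
top {'intrinsics': array([[384.0788,   0.    , 251.2865],
       [  0.    , 384.0788, 190.479 ],
       [  0.    ,   0.    ,   1.    ]]), 'k1': 0.03678765856442217, 'cam_to_world': array([[-0.0071, -0.986 ,  0.1668,  0.3814],
       [-0.9999,  0.0083,  0.0067, -0.0371],
       [-0.008 , -0.1668, -0.986 ,  1.104 ],
       [ 0.    ,  0.    ,  0.    ,  1.    ]])}
wrist {'intrinsics': array([[315.3509,   0.    , 256.8683],
       [  0.    , 315.3509, 192.6669],
       [  0.    ,   0.    ,   1.    ]]), 'k1': -0.05285389247079352, 'cam_to_world': array([[ 0.3129, -0.9229, -0.2244,  0.258 ],
       [-0.9498, -0.3044, -0.0724, -0.5722],
       [-0.0015,  0.2358, -0.9718,  0.3839],
       [ 0.    ,  0.    ,  0.    ,  1.    ]])}
0.15 [[ 0.9502  0.3116 -0.0002]
 [ 0.3116 -0.9502  0.0009]
 [ 0.0001 -0.0009 -1.    ]] 0.09121303873349797 0.0188
```

View pics/scene0.png

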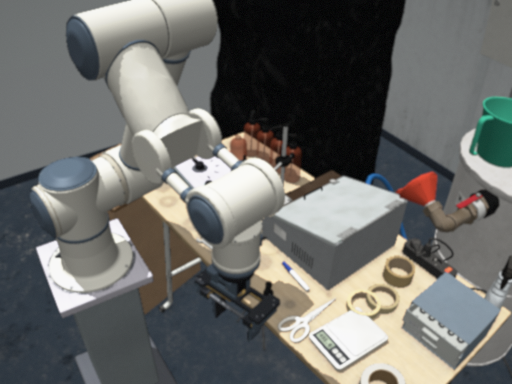

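View pics/top0.png

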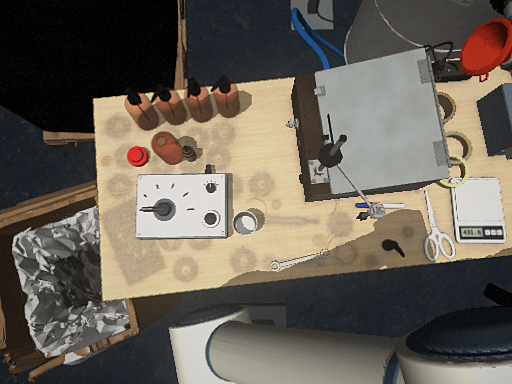

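```bash
cat > h.py <<'E'
from rig import arm
import cv2,numpy as np
np.set_printoptions(precision=4,suppress=True)
def ray(c,uv):
    K=c['intrinsics'];k=c['k1']
    d=np.array([(uv[0]-K[0,2])/K[0,0],(uv[1]-K[1,2])/K[1,1]]);s=d.copy()
    for _ in range(50): s=d/(1+k*(s@s))
    T=c['cam_to_world'];return T[:3,3],T[:3,:3]@np.array([s[0],s[1],1])
def onz(c,uv,z):
    o,d=ray(c,np.array(uv,float));return o+d*(z-o[2])/d[2]
def proj(c,p):
    T=c['cam_to_world'];q=T[:3,:3].T@(np.array(p)-T[:3,3]);s=q[:2]/q[2]
    s=s*(1+c['k1']*(s@s));K=c['intrinsics'];return np.array([K[0,0]*s[0]+K[0,2],K[1,1]*s[1]+K[1,2]])
def snap(n,f,crop=None,sc=1):
    c=arm.get_calibration(n);im=cv2.cvtColor(arm.snapshot(n),cv2.COLOR_RGB2BGR)
    o=im
    if crop: x0,x1,y0,y1=crop;o=im[y0:y1,x0:x1]
    o=cv2.resize(o,None,fx=sc,fy=sc,interpolation=cv2.INTER_CUBIC)
    cv2.imwrite(f"pics/{f}.png",o);cv2.imwrite(f"/tmp/{f}_raw.png",im);return c,im
E
python3 - <<'E'
from h import *
im=cv2.imread("pics/top0.png")
cv2.imwrite("pics/top0c.png",cv2.resize(im[120:260,110:270],None,fx=5,fy=4.2 and 4.2,interpolation=cv2.INTER_CUBIC) if 0 else cv2.resize(im[120:260,110:270],None,fx=4,fy=4,interpolation=cv2.INTER_CUBIC))
c=arm.get_calibration("top")
g=cv2.cvtColor(im,cv2.COLOR_BGR2HSV)
m=((g[...,1]<40)&(g[...,2]>170)).astype(np.uint8)*255
m[:,:125]=0;m[:,232:]=0;m[:160]=0;m[245:]=0
m=cv2.morphologyEx(m,cv2.MORPH_CLOSE,np.ones((9,9)))
cs,_=cv2.findContours(m,0,2);k=max(cs,key=cv2.contourArea)
r=cv2.minAreaRect(k);print(r,cv2.boxPoints(r))
P=[onz(c,p,.062) for p in k[:,0]]
P=np.array(P)[:,:2].astype(np.float32)
r=cv2.minAreaRect(P*1000);print(r)
E
```

```text
((179.51095581054688, 205.67724609375), (62.78215408325195, 89.98829650878906), 89.0759506225586) [[134.0164 175.0159]
 [223.993  173.5646]
 [225.0055 236.3386]
 [135.0289 237.7899]]
((518.454833984375, 163.88397216796875), (172.95132446289062, 242.58970642089844), 0.5487042665481567)
```

View pics/top0c.png

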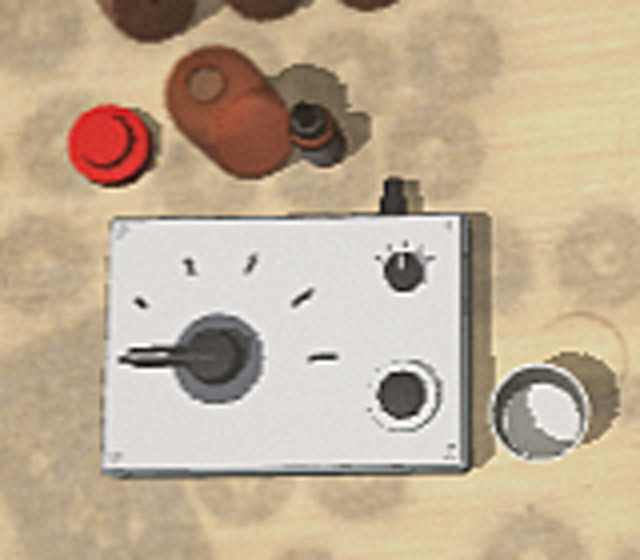

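Run:
```python
from h import *
c=arm.get_calibration("top")
for n,p,z in [("machL0",(304,200),.0),("machL.2",(304,200),.2),("machR",(450,182),.2),("pole",(375,208),.15),("poletop",(330,153),.3),("bottle",(110+250/4,120+140/4),.078),("bottletop",(110+207/4,120+82/4),.156),("samptop",(110+307/4,120+120/4),.102),("ax",(110+215/4,120+353/4),.086),("btn",(110+402/4,120+394/4),.084),("trim",(110+402/4,120+271/4),.078),("beaker",(110+540/4,120+410/4),.078),("cap",(110+108/4,120+140/4),.033)]:
    print(n,onz(c,p,z))
R=np.array([[1,0,0],[0,-1,0],[0,0,-1.]])
print(arm.solve_ik([.52,.15,.28],R), arm.solve_ik([.40,-.25,.3],R))
c=arm.get_calibration("scene")
for p in [(0.54,-.31,.2),(.4,-.25,.3)]: print(proj(c,p))
```

```text
machL0 [ 0.539  -0.1821  0.    ]
machL.2 [ 0.5104 -0.1559  0.2   ]
machR [ 0.5508 -0.5007  0.2   ]
pole [ 0.4961 -0.3376  0.15  ]
poletop [ 0.5978 -0.2015  0.3   ]
bottle [0.6559 0.186  0.078 ]
bottletop [0.6734 0.1975 0.156 ]
samptop [0.663  0.1428 0.102 ]
ax [0.5076 0.2036 0.086 ]
btn [0.4793 0.0789 0.084 ]
trim [0.5635 0.0805 0.078 ]
beaker [ 0.4684 -0.0127  0.078 ]
cap [0.6687 0.2974 0.033 ]
[ 9.7683 17.9969 83.4007 -0.     78.6024 99.7683] [-39.2642  10.9621  90.1619  -0.      78.876   50.7358]
[286.729  210.0417]
[235.5299 187.1529]
```

Run:
```python
from h import *
R=np.array([[1,0,0],[0,-1,0],[0,0,-1.]])
arm.move_to([.33,-.20,.30],R)
arm.move_to([.52,.15,.27],R)
arm.grip(0)
print(arm.current_t(),arm.current_width(),arm.current_ee_pos(),arm.current_force())
snap("wrist","w1",None,1.5)
```

```text
4.5667 0.0006357441339175305 [0.52 0.15 0.27] [ 0.8479 -0.5821 -0.2044]
```

View pics/w1.png

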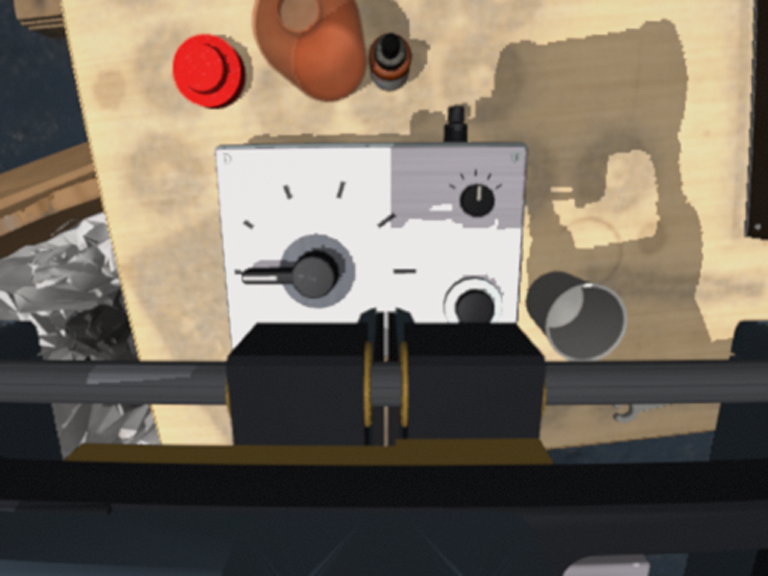

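Run:
```python
from h import *
c=arm.get_calibration("wrist")
q=lambda p,z:onz(c,(np.array(p)+.5)/1.5-.5,z)
for n,p,z in [("hub",(316,275),.086),("btn",(475,307),.084),("trim",(477,201),.078),("TL",(218,147),.062),("TR",(526,145),.062),("armtip",(236,273),.086),("bar6 in",(394,271),.062),("bar6 out",(415,271),.062),("bar5in",(380,226),.062),("bar5o",(395,215),.062),("bar2i",(253,228),.062),("capleft",(205,70),.03),("tipL",(360,312),.27),("tipR",(413,312),.27),("sampletop",(391,46),.102),("bottletop",(300,12),.156)]:
    print(n,q(p,z))
print([proj(c,(.52+dx,.15+dy,.27))*1.5 for dx in(-.016,0,.016) for dy in (-.0135,0,.0135)])
im=cv2.imread("pics/w1.png");cv2.imwrite("pics/w1c.png",cv2.resize(im[280:460,300:480],None,fx=3,fy=3))
```

```text
hub [0.5117 0.2043 0.086 ]
btn [0.4858 0.0808 0.084 ]
trim [0.5674 0.0818 0.078 ]
TL [0.6081 0.2811 0.062 ]
TR [0.6097 0.0425 0.062 ]
armtip [0.5132 0.266  0.086 ]
bar6 in [0.51   0.1441 0.062 ]
bar6 out [0.51   0.1269 0.062 ]
bar5in [0.5466 0.1555 0.062 ]
bar5o [0.5554 0.1435 0.062 ]
bar2i [0.5451 0.2574 0.062 ]
capleft [0.6711 0.2988 0.03  ]
tipL [0.5364 0.1606 0.27  ]
tipR [0.5364 0.1407 0.27  ]
sampletop [0.6704 0.1476 0.102 ]
bottletop [0.6749 0.1984 0.156 ]
[array([422.041 , 390.9472]), array([387.6546, 390.9324]), array([353.2634, 390.8602]), array([422.9203, 352.7354]), array([387.7658, 352.7076]), array([352.6062, 352.6426]), array([423.8109, 312.7596]), array([387.8801, 312.7173]), array([351.9438, 312.6605])]
```

View pics/w1c.png

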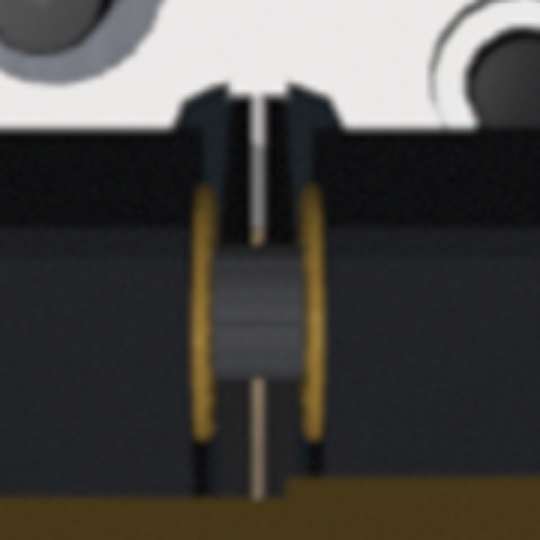

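```bash
cat >> h.py <<'E'
R0=np.array([[1,0,0],[0,-1,0],[0,0,-1.]])
AX=np.array([.510,.206]);Z=.071
def pp(deg,rc=.047,gap=0,a=.016,b=.012):
    th=np.radians(deg);u=np.array([np.sin(th),np.cos(th)]);t=np.array([np.cos(th),-np.sin(th)])
    p=AX+rc*u-(.0055+gap+a*abs(t[0])+b*abs(t[1]))*t
    return [p[0],p[1],Z]
def push(degs,feed=.03):
    for d in degs:
        arm.move_l(pp(d),feed=feed);print(d,round(arm.current_t(),2),arm.current_ee_pos(),arm.current_force())
E
python3 - <<'E'
from h import *
p=pp(0,gap=.014);print(p)
arm.move_to([p[0],p[1],.16],R0)
arm.move_l(p,feed=.08)
print(arm.current_t(),arm.current_force())
push([-2,10,19,26])
arm.sleep(.2)
snap("wrist","w2",None,1.5)
snap("top","t2",(110,270,120,260),4)
E
```

```text
[np.float64(0.47450000000000003), np.float64(0.253), 0.071]
6.5583 [-0.2139 -0.2936 -0.4094]
-2 7.11 [0.4863 0.2521 0.0709] [-2.1458  0.3012  0.9972]
10 7.58 [0.4957 0.2565 0.071 ] [-0.6615  0.8061  0.032 ]
19 7.97 [0.5024 0.2585 0.071 ] [ 0.0004 -0.416  -0.3572]
26 8.32 [0.5082 0.2593 0.071 ] [0.1649 0.4157 0.278 ]
```

View pics/w2.png

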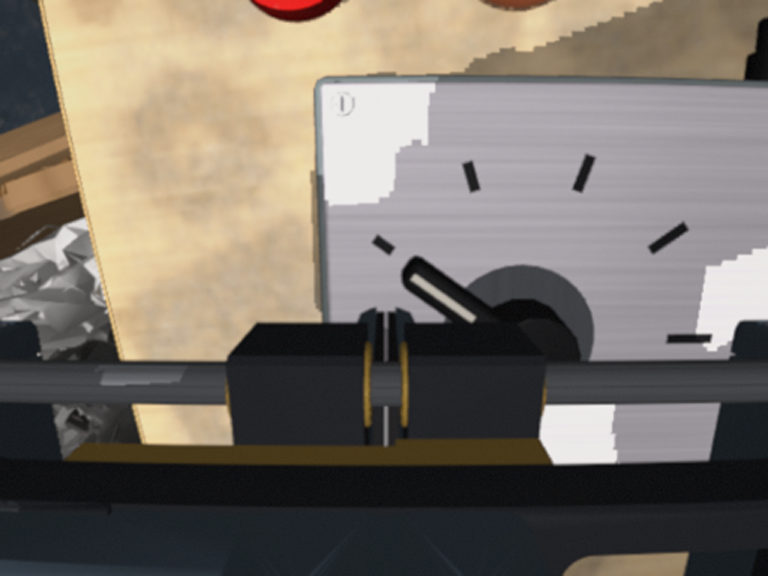

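View pics/t2.png

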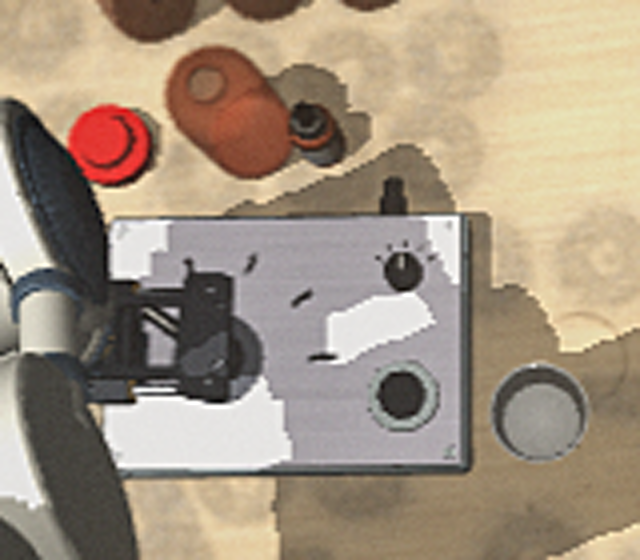

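Image shows the arm tip (412,265) in line with the step-2 bar (384,244): one clean click, box unmoved. Next, two more clicks.

Run:
```python
from h import *
push([36,46,54,62]);arm.sleep(.15)
push([72,82,90,97]);arm.sleep(.2)
snap("wrist","w3",None,1.5)
```

```text
36 9.07 [0.5171 0.2591 0.071 ] [-0.9054  1.802   0.7646]
46 9.54 [0.5266 0.2568 0.071 ] [-0.1087  0.3186 -0.3929]
54 9.96 [0.5338 0.2534 0.071 ] [-0.3311  0.0627 -0.8504]
62 10.38 [0.5406 0.2488 0.071 ] [ 0.3694 -0.1746 -1.1278]
72 11.04 [0.548  0.2412 0.071 ] [ 0.595  -0.084   0.9325]
82 11.56 [0.554  0.2318 0.071 ] [-0.0037  1.0638 -0.3696]
90 12.01 [0.5571 0.2232 0.071 ] [ 0.0118  0.1597 -0.3065]
97 12.31 [0.5591 0.2193 0.071 ] [ 0.0996 -0.229   0.2734]
```

View pics/w3.png

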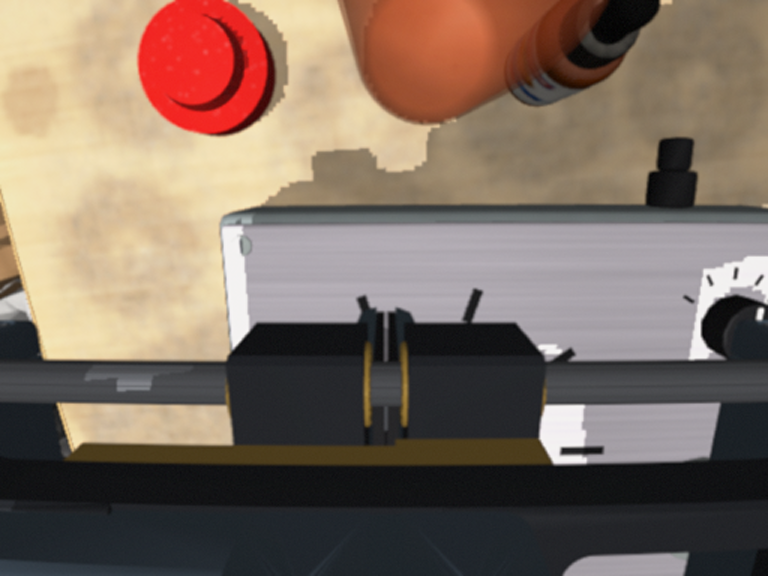

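Run:
```python
from h import *
snap("top","t3",(110,270,120,260),4)
snap("scene","s3")
```

```text
(no output)
```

View pics/t3.png

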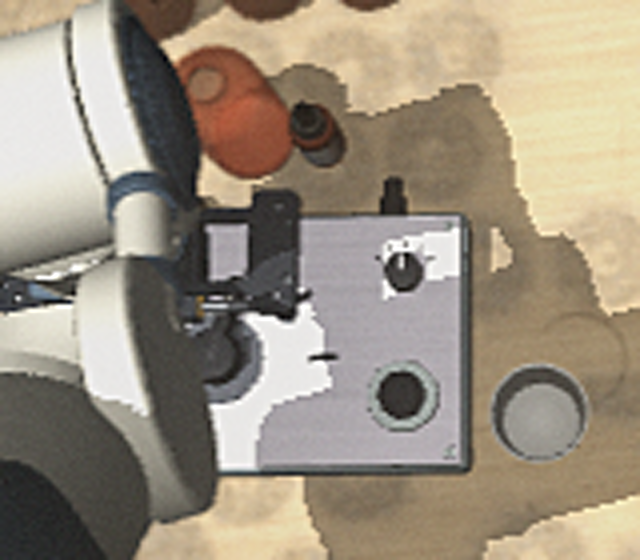

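Run:
```python
from h import *
push([103,108,113,118,123,127,131],feed=.025);arm.sleep(.2)
snap("wrist","w4",None,1.5)
snap("top","t4",(110,270,120,260),4)
```

```text
103 12.97 [0.5606 0.2155 0.071 ] [ 0.4734 -0.3409 -0.3115]
108 13.27 [0.5615 0.2121 0.071 ] [-0.561   0.5555  0.2044]
113 13.57 [0.5622 0.2086 0.071 ] [-0.6604  2.3479 -0.3232]
118 13.88 [0.5626 0.2045 0.071 ] [ 0.1999  0.5789 -0.2794]
123 14.18 [0.5626 0.2004 0.071 ] [ 0.7024  0.4944 -0.7812]
127 14.47 [0.5624 0.1972 0.071 ] [ 0.2168  0.3829 -0.3115]
131 14.75 [0.5618 0.1939 0.071 ] [-0.6499 -0.7176  0.5985]
```

View pics/w4.png

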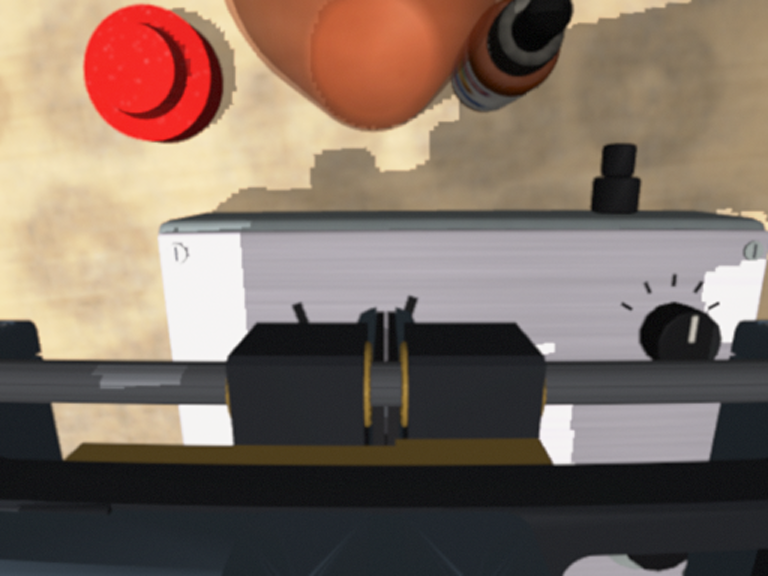

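View pics/t4.png

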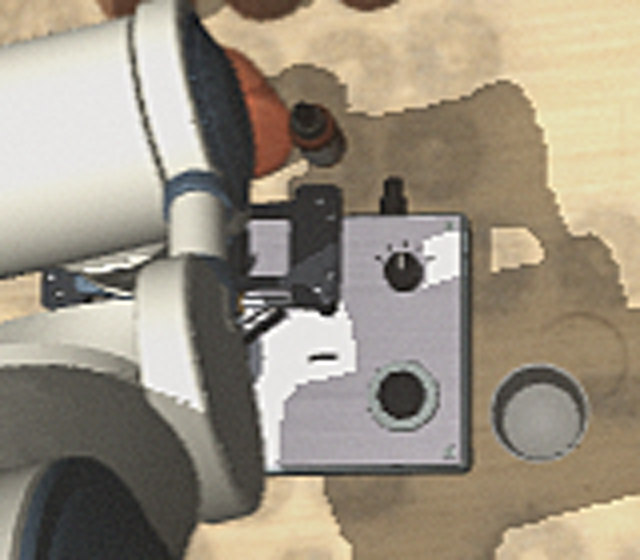

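Run:
```python
from h import *
p=arm.current_ee_pos()
arm.move_l([p[0],p[1]+.01,Z],feed=.06)
arm.move_l([p[0],p[1]+.01,.17],feed=.15)
arm.move_to([.48,.13,.25],R0)
print(arm.current_t(),arm.current_force())
snap("wrist","w5",None,1.5)
```

```text
16.7833 [-1.0578 -0.7879 -0.7481]
```

View pics/w5.png

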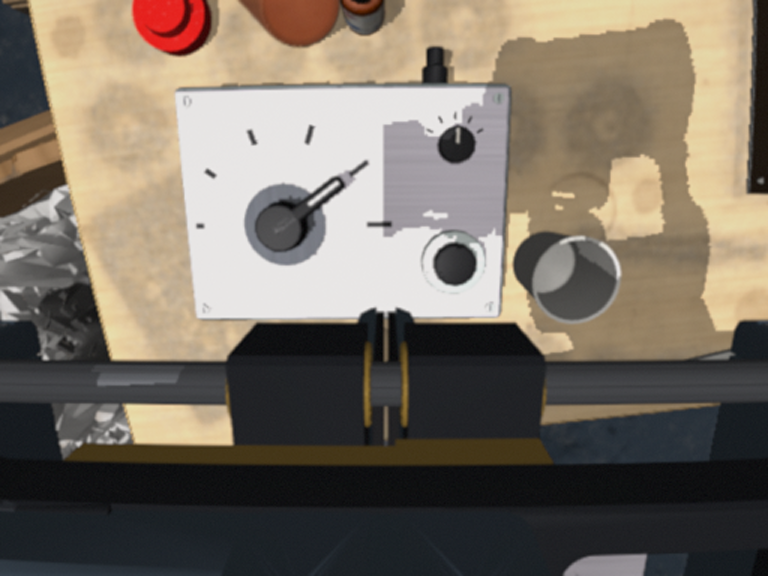

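Run:
```python
from h import *
c=arm.get_calibration("wrist")
im=cv2.imread("pics/w5.png")
g=cv2.cvtColor(im,cv2.COLOR_BGR2GRAY)[220:310,415:495]
m=(g<90).astype(np.uint8)
n,l,s,ce=cv2.connectedComponentsWithStats(m);i=1+np.argmax(s[1:,4]);print(s[i],ce[i])
px=(ce[i]+[415,220]+.5)/1.5-.5
b=onz(c,px,.082);print(b)
tgt=(b[:2]*.5+np.array([.482,.0795])*.5);print(tgt)
arm.move_to([tgt[0],tgt[1],.12],R0)
arm.sleep(.2);f0=arm.current_force();print("f0",f0)
arm.move_l([tgt[0],tgt[1],.086],feed=.06)
for z in np.arange(.084,.0715,-.001):
    arm.move_l([tgt[0],tgt[1],z],feed=.03)
    f=arm.current_force()[2];print(round(z,4),arm.current_ee_pos()[2],round(f,2),round(arm.current_t(),2))
    if f>12: break
arm.sleep(.15);print(arm.current_force(),arm.current_ee_pos())
snap("scene","s6")
arm.move_l([tgt[0],tgt[1],.10],feed=.05)
arm.move_l([tgt[0],tgt[1],.16],feed=.15)
arm.move_to([.48,.13,.25],R0)
arm.sleep(.2)
print(arm.current_t(),arm.current_force())
snap("wrist","w7",None,1.5)
```

```text
[  19   23   42   42 1351] [39.7121 43.376 ]
[0.4839 0.0809 0.082 ]
[0.483  0.0802]
f0 [-0.3773  0.7622  0.0558]
0.084 0.08422976866391876 1.1 18.62
0.083 0.08311306939756008 2.04 18.87
0.082 0.08203447654903273 2.89 19.12
0.081 0.08102614159875855 3.52 19.37
0.08 0.07999109456152807 3.13 19.62
0.079 0.07898931621653993 4.91 19.87
0.078 0.07822455520745494 9.96 20.12
0.077 0.07789313734299733 27.47 20.37
[-2.2203 -1.3717 27.701 ] [0.4832 0.0802 0.0779]
22.4167 [ 0.276  -0.0965 -0.0366]
```

View pics/w7.png

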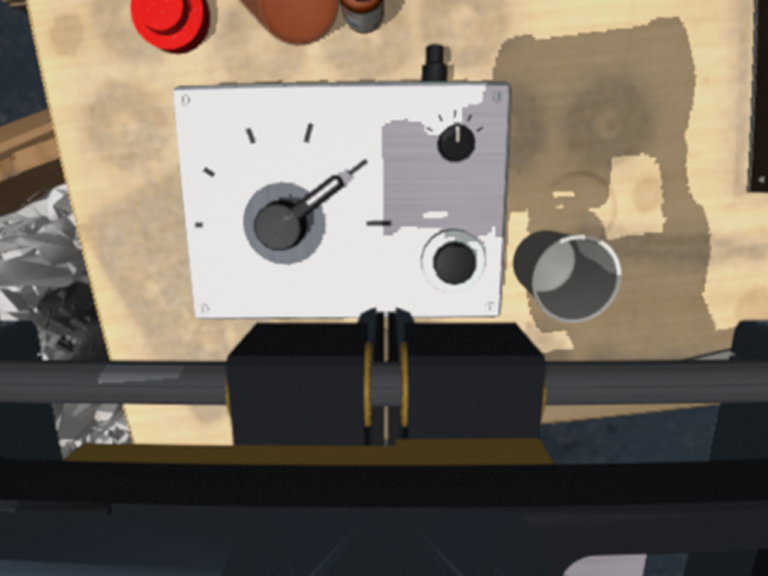

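The picture still shows the pointer, tip at (345,175), on the fifth bar. The button is up at (455,263), the trimmer is at 0, and the box and beaker are where they were. Signing off.

Run:
```python
from rig import arm
arm.sign_off();print(arm.current_t())
```

```text
the job is handed in; nothing more can be done
the job is handed in; nothing more can be done
```

The selector is on the fifth bar, and the start button was pressed right down after that and came back up. I handed the job in at about 22.4 s of the 48 s allowed.

- **Selector:** I pushed the pointer arm with the closed fingertips, one click at a time from step 1 to step 5. Contact force stayed below about 3 N in the readings I took. The picture taken before pressing start shows the pointer on the fifth bar.
- **Step 4:** I never saw this click directly, because the gripper hid the pointer. I inferred it from the contact force returning at the expected angle.
- **Start button:** The spring force rose to about 5 N, then the button met its stop 6 mm down, at about 28 N. That is harder than the press needed, but under the 40 N limit.
- **Last picture:** The pointer is still on the fifth bar and the button looks the same as before the press. The trimmer mark, the box and the beaker have not visibly moved. The cap, the bottle and the dropper bottle are only partly in view, but what shows has not moved. The force reading was near zero with the arm clear.
- **Not re-checked:** I did not look again at the pump head, spanner or marker, but the robot worked nowhere near them.
- **Measurement disagreement:** The selector axis and the box position differed by 2 to 4 mm between views. I used averaged values, and nothing went wrong because of it.

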